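# Load the dry-block heater from the reagent carrier

### The job

Move the row of four reagent containers (a vial and three bottles) out of the white carrier into the dry-block heater to be pre-warmed. The blocks stand in their own order, so put each container into the one block whose bore is made for its size, lowered fully to the bottom of the bore and left standing upright. Keep the containers upright on the way and leave the timer and the tape roll where they lie.

Things in the scene. Friction and masses are not known exactly. Their poses are not given: they have to be found in the camera images.
- vial: Screw-cap glass vial, the slimmest and lowest container: 21 mm across, 54 mm high, cap above 36 mm, 30 g, standing upright in the white carrier; origin at the centre of its underside, z up its axis. The carrier is a low fixed tray, 86 x 376 mm: walls and partitions 20 mm high, 4 mm floor, four bays in a row 92 mm apart, roughly along y (within 0.1 rad), a 60 mm high wire handle at each end.
- small_bottle: Reagent bottle, the smallest of three: body 44 mm across and straight up to 60 mm, narrower cap, 85 mm high in all, 70 g, standing upright in the white carrier; origin at the centre of its underside, z up its axis. Each container may be in any bay of the carrier, up to 9 mm off the bay's middle.
- medium_bottle: Reagent bottle, the middle one of three: body 54 mm across and straight up to 75 mm, narrower cap, 105 mm high in all, 130 g, standing upright in the white carrier; origin at the centre of its underside, z up its axis. The heater that holds the blocks is a long white fixed housing, 112 x 394 mm, rim 58 mm high; it stands about 0.2 m in front of the carrier or behind it.
- large_bottle: Reagent bottle, the biggest of three: body 64 mm across and straight up to 90 mm, narrower cap, 125 mm high in all, 330 g, standing upright in the white carrier; origin at the centre of its underside, z up its axis. 
- block_29: Square aluminium block, 90 x 90 x 44 mm, in the heater; its vertical round bore is for the vial. Origin at the centre of its underside (36 mm above the worktop), z up, top face at z = 44 mm. Bore 29 mm wide and 16 mm deep (flat floor at z = 28 mm), central, with a 4 mm, 45 degree lead-in at the mouth (37 mm). 
- block_52: Square aluminium block, 90 x 90 x 44 mm, in the heater; its vertical round bore is for the smallest bottle. Origin at the centre of its underside (36 mm above the worktop), z up, top face at z = 44 mm. Bore 52 mm wide and 26 mm deep (flat floor at z = 18 mm), central, with a 4 mm, 45 degree lead-in at the mouth (60 mm). The blocks stand in any order.
- block_62: Square aluminium block, 90 x 90 x 44 mm, in the heater; its vertical round bore is for the middle bottle. Origin at the centre of its underside (36 mm above the worktop), z up, top face at z = 44 mm. Bore 62 mm wide and 26 mm deep (flat floor at z = 18 mm), central, with a 4 mm, 45 degree lead-in at the mouth (70 mm). The row runs along the blocks' y.
- block_72: Square aluminium block, 90 x 90 x 44 mm, in the heater; its vertical round bore is for the biggest bottle. Origin at the centre of its underside (36 mm above the worktop), z up, top face at z = 44 mm. Bore 72 mm wide and 26 mm deep (flat floor at z = 18 mm), central, with a 4 mm, 45 degree lead-in at the mouth (80 mm). All four are fixed in a row, 92 mm apart.
- timer: Bench timer, 52 x 68 x 16 mm, lying loose to the right of the work; origin at the centre of its underside. To be left alone.
- tape_roll: Roll of tape, 100 mm across and 25 mm high, lying loose to the left of the work; origin at the centre of its underside. To be left alone.

How it is judged (in metres and radians):
At the end, for the whole second after the job is handed in: Each container stands in the bore made for it (vial in the 29 mm bore, small bottle 52, medium 62, large 72): its axis within 10 mm of the block's centre, its underside no more than 5 mm above the bore's floor, upright within 0.12 rad, and at rest (horizontal distance between vial and block_29 below 0.01 m and z of vial in the frame of block_29 below 0.033 m and angle between each of vial, small_bottle, medium_bottle, large_bottle's own z axis and vertical below 0.12 rad and linear speed of each of vial, small_bottle, medium_bottle, large_bottle below 0.02 m/s and horizontal distance between small_bottle and block_52 below 0.01 m and z of small_bottle in the frame of block_52 below 0.023 m and horizontal distance between medium_bottle and block_62 below 0.01 m and z of medium_bottle in the frame of block_62 below 0.023 m and horizontal distance between large_bottle and block_72 below 0.01 m and z of large_bottle in the frame of block_72 below 0.023 m); the robot touches nothing.
It fails at once if a container is tipped more than about 50 degrees (angle between any of vial, small_bottle, medium_bottle, large_bottle's own z axis and vertical above 0.9 rad).
It fails at once if the timer or the tape roll is shoved more than 20 mm (distance of any of timer, tape_roll from where it was at the start of the episode above 0.02 m).
It also fails if it takes over 112 s, if anything falls off the work surface, if the arm or the gripper's body presses on something with over 40 N, if the wrist force passes 120 N, or if a joint passes its speed limit or range.

### The arm

A 6-joint arm with a two-finger parallel gripper is mounted at the origin on a cart in front of the work surface, level with it; the furniture and walls round the work are solid. World frame = base frame: x ahead of the robot, y to its left, z up, the work surface at z = 0. Lengths are in mm, angles in rad, forces in N, time in s.
With the tool pointing down it reaches from about 275 to 750 mm from the base axis. Payload 10.2 kg.
Tool frame: the origin (TCP) lies between the finger pads; the fingertips stand 19 mm ahead of it and the grasp point (between the pads) is the TCP; z points along the fingers, y is the line along which they close (so a half turn about z gives the same grasp; the last joint's range is limited). The gripper opens to 85 mm and grips with 20 to 120 N. Pads are 22 mm wide; open, the fingers measure 114 mm over their backs; the gripper's body (76 mm by 85 mm) begins 54 mm behind the grasp point. The pads swing forward as they close: fully open they stand 13 mm farther back than shut.
Start: joints at [1.09, 0.313, 1.498, -0, 1.331, -0.223], TCP at [133.864, 507.653, 250.294] pointing down, gripper open.
Joint ranges: [-2.94, 2.94], [-0.97, 2.17], [0.19, 2.56], [-1.23, 4.37], [0.02, 3.11], [-2.88, 2.88]. Speed limits (rad/s): [2.39, 2.39, 3.01, 3.14, 3.14, 3.14].

### API

Orientations are given as a unit quaternion [w, x, y, z].
In Python, from rig import sense, capture, finish_job gives the robot as it stands. The module is installed in compiled form; this text tells all that it offers.
- The arm moves only by the tool move_arm, never from a script. Its argument "moves" is a list of rows, each an object with "turn": the turn, a rotation vector about the tool's x, y, z in rad, a list of three; "translation": the shift along the tool's x, y, z in mm, a list of three; "hand": the opening, from 0 (shut) to 1 (fully open). In form: [{"turn": [wx, wy, wz], "translation": [x, y, z], "hand": hand}, ...]. A call has 1 to 10 rows; each row shifts and turns the commanded pose from where the row before left it, along the tool's axes as they then stand; what a row does not reach is not made up. A row lasts 1/12 s, in which the tool goes at most 41.7 mm and 7.16 degrees, less where a joint would pass 70% of its speed; a pose out of reach is approached as far as the arm can. A call with a gripper value outside its range is refused whole. The fingers move at their own pace and stop on an object; "grip_force" is the grip in N (left out, the last holds). Time passes only in rows, so rows that do not move let the fingers close. It gives the time, the measured TCP pose, the force, the opening and the grip force at its end, in the units of the state.
- sense(): the state, without advancing time (a new reading comes with each control period).
- capture(name): name is "side" or "top"; returns a dict with "image" (420x560x3 uint8, blue, green, red), "z_map" (420x560 float32, mm along the optical axis (not along the pixel's ray), 0 where there is no reading), "vertical_fov" (degrees; the focal length in pixels is half the picture's height over the tangent of half this angle, whatever the lens; pixels are square), "cx", "cy" (the principal point, pixels), "k1" (the pictures are not rectified: a ray, as slopes to the right and down, at radius r is drawn at 1 + k1 r^2 times it, then the intrinsics apply), "R" (3x3) and "t" (3): a world point X has camera coordinates R X + t. Camera axes: x right, y down, z forward; pixel columns grow to the right and rows downward; lengths in mm; the calibration is good to about 2 mm. A picture is of the moment at which its call begins.
- finish_job(): hands the job in; it is judged then, once.
The state is a dict: "time_s": time; "joints": joint angles; "dq": joint speeds; "tau": joint torques, N m; "eef_pos": TCP position; "ee_rot": TCP orientation; "force": force on the tool from outside, world axes, zero at the start; "wrist_torque": the same for the moment, N m; "grip_width": opening from 0.0 (shut) to 1.0 (fully open); "grip_force": force on a finger pad.
Only numpy, scipy, OpenCV 4.12 (cv2) and the standard library are available. Lean on these libraries where they do the work, as an engineer would, in place of code of your own. Each camera call takes 0.05 s, during which the arm holds its last target. There are 200 camera calls.

## Working session

There is one attempt and no reset: what is moved stays moved. The work goes in short steps, Python scripts to look and compute and a tool call to move; the robot and the scene stay as the last step left them, time stands still between calls to the robot, and variables do not carry over. Pictures are saved under pics/ and viewed, at most 14 in all, crops included, and the job is handed in when it is done.

Besides the shell and the picture viewer there is one more tool, called by a JSON object that holds its "op" and its "data". move_arm: Moves the arm, as the interface text tells. Its arguments: {"type":"object","properties":{"moves":{"type":"array","items":{"type":"object","properties":{"turn":{"type":"array","items":{"type":"number"}},"translation":{"type":"array","items":{"type":"number"}},"hand":{"type":"number"}}}},"grip_force":{"type":"number"}},"required":["moves"]}

```bash
mkdir -p pics; cat > h.py <<'E'
import numpy as np, cv2
from rig import sense, capture, finish_job
def cloud(c):
    h,w=c["z_map"].shape; f=h/2/np.tan(np.radians(c["vertical_fov"])/2)
    v,u=np.mgrid[:h,:w].astype(float)
    K=np.array([[f,0,c["cx"]],[0,f,c["cy"]],[0,0,1]])
    # k1: drawn = (1+k1 r^2)*ray, undistort by library
    p=cv2.undistortPoints(np.stack([u.ravel(),v.ravel()],1)[:,None],K,np.array([c["k1"],0,0,0.]))[:,0]
    r=np.c_[p,np.ones(len(p))]; z=c["z_map"].reshape(-1,1)
    R=np.array(c["R"]);t=np.array(c["t"])
    X=(r*z-t)@R
    X[z[:,0]==0]=np.nan
    return X.reshape(h,w,3), (r@R).reshape(h,w,3), -R.T@t
E
python3 - <<'E'
from h import *
for n in("top","side"):
    c=capture(n); cv2.imwrite(f"pics/{n}0.png",c["image"]); np.save(n,c,allow_pickle=True)
    X,r,o=cloud(c); print(n,o.round(),c["k1"],c["vertical_fov"],(c["z_map"]==0).mean(), r[210,280])
print(sense())
E
```

```text
top [ 334.    5. 1264.] -0.15009602718889642 49.28830026253078 0.003745748299319728 [ 0.18674592 -0.01253509 -0.98233347]
side [ -209. -1054.   982.] 0.055970765841279906 42.240841481036746 0.004179421768707483 [ 0.47096294  0.66153249 -0.58373407]
{'time_s': 0.1, 'joints': array([ 1.08965631e+00,  3.13393748e-01,  1.49833630e+00,  7.33733689e-06,
        1.33098796e+00, -2.23363069e-01]), 'dq': array([ 0.00039085, -0.00186051, -0.00251494,  0.00013413,  0.00042088,
       -0.00131809]), 'tau': array([ 1.70776519e-03, -4.12896109e+01, -2.60144860e+01, -2.52857844e-04,
        3.00723477e-03,  2.00200262e-06]), 'eef_pos': array([133.73729582, 507.47741852, 249.80178087]), 'ee_rot': array([-1.97475152e-04,  1.28532760e-01,  9.91705104e-01, -5.26899527e-04]), 'force': array([0.49096684, 0.10527223, 0.52640113]), 'wrist_torque': array([-0.02545987, -0.02270019,  0.0234363 ]), 'grip_force': 0.0, 'grip_width': 1.0025415584641761}
```

View pics/top0.png

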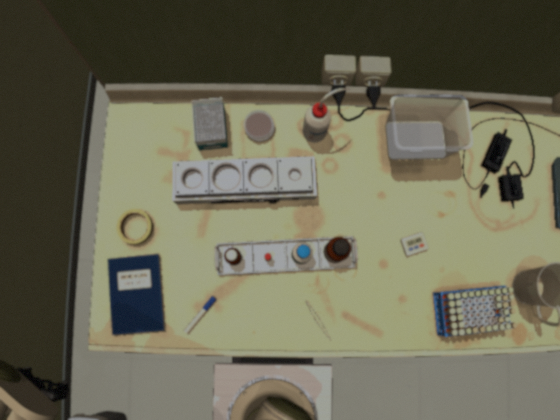

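View pics/side0.png

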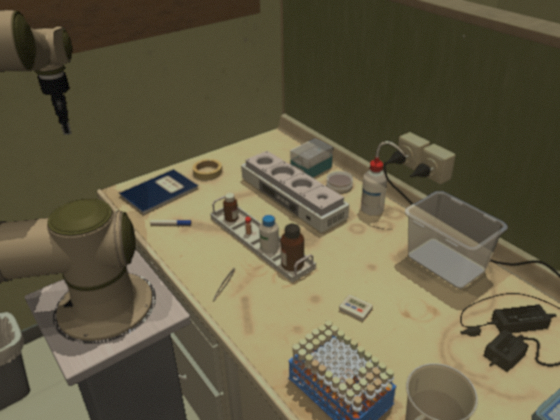

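The top view shows the carrier at about row 255, with the small bottle at (233,256), vial at (268,257), medium bottle at (302,252) and large bottle at (339,249). The heater bores are at (193,178), (227,177), (261,176) and (295,174). The side view agrees: vial with the red cap, and large bottle nearest the right end. Next I measure positions from the depth data.

```bash
python3 - <<'E'
from h import *
for n in("top","side"):
    c=np.load(n+".npy",allow_pickle=True).item(); X,r,o=cloud(c); z=X[...,2]
    print(n)
    # containers: high points in carrier, heater top
    xy=X[...,:2]
    if n=="top":
        t=X[255:300,420:425].reshape(-1,3); print("table z",np.nanmedian(X[300:330,230:300,2]))
    m=(z>68)&(z<92)&(X[...,0]>480)&(X[...,0]<720)&(abs(X[...,1])<400)
    k,lab,st,ce=cv2.connectedComponentsWithStats(m.astype(np.uint8))
    i=1+np.argmax(st[1:,4]); M=(lab==i); print("heater px",st[i],"z",np.median(z[M]))
    p=xy[M].astype(np.float32); print(cv2.minAreaRect(p))
    # bores: pixels inside hull and z below top, cast on plane 80
    cs,hi=cv2.findContours(M.astype(np.uint8),cv2.RETR_CCOMP,cv2.CHAIN_APPROX_NONE)
    for q,hh in zip(cs,hi[0]):
        if hh[3]>=0 and len(q)>12:
            g=q[:,0]; rr=r[g[:,1],g[:,0]]; P=o+rr*((80-o[2])/rr[:,2])[:,None]
            e=cv2.fitEllipse(P[:,:2].astype(np.float32)[:,None]); print(" bore",g.mean(0).round(1),np.round(e[0],1),np.round(e[1],1))
    m=(z>40)&(z<140)&(X[...,0]>300)&(X[...,0]<470)&(abs(X[...,1])<260)
    k,lab,st,ce=cv2.connectedComponentsWithStats(m.astype(np.uint8))
    for i in range(1,k):
        if st[i,4]>12:
            P=X[lab==i]; zt=np.percentile(P[:,2],95); T=P[P[:,2]>zt-6]
            print(" cont",ce[i].round(1),st[i,4],"ztop",zt.round(1),"mean",T.mean(0).round(1),"ext",np.ptp(T[:,:2],axis=0).round(1))
    m=(z>12)&(z<30)&(X[...,0]>300)&(X[...,0]<470)&(abs(X[...,1])<300)
    k,lab,st,ce=cv2.connectedComponentsWithStats(m.astype(np.uint8)); i=1+np.argmax(st[1:,4]); print("carrier",cv2.minAreaRect(xy[lab==i].astype(np.float32)))
E
```

```text
top
table z 0.42508934565066714
heater px [ 175  158  138   38 3326] z 80.14381086643317
((650.5105590820312, 90.4568099975586), (93.04621124267578, 366.9264221191406), 3.142949104309082)
 bore [294.3 174.7] [656.  -47.5] [29.5 30.7]
 bore [243. 179.] [641.6  89.5] [ 5.7 84.6]
 bore [192.  178.1] [641.4 226.3] [50.1 53.2]
 bore [260.2 175.8] [650.6  44. ] [61.  63.5]
 bore [225.8 176.9] [646.  135.7] [71.4 73.6]
 bore [277.  169.5] [669.4  -0.8] [ 5.8 68.5]
 cont [337.8 251.6] 432 ztop 131.5 mean [ 455.2 -164.   129.1] ext [28.2 40.7]
 cont [301.9 253. ] 348 ztop 111.4 mean [449.1 -69.6 109.4] ext [30.9 30.7]
 cont [215.3 257.3] 60 ztop 63.0 mean [433.3 158.1  59.4] ext [55.4  7.2]
 cont [356.1 254.1] 40 ztop 61.2 mean [ 450.2 -214.7   58.5] ext [39.9  6.8]
 cont [232.  255.9] 233 ztop 92.2 mean [438.  114.6  89.7] ext [26.  25.9]
 cont [267.2 256.6] 48 ztop 61.4 mean [438.6  20.3  59. ] ext [16.  13.4]
carrier ((438.9928894042969, -28.870285034179688), (73.83135223388672, 377.1020812988281), 3.9768311977386475)
side
heater px [ 246  151   99   63 1800] z 78.87953187061217
((650.5159912109375, 86.27020263671875), (100.20265197753906, 377.5713806152344), 2.9670538902282715)
 bore [322.1 198.2] [652.1 -57.8] [23.4 28.1]
 bore [301.8 185.2] [647.2  32.1] [54.2 58.5]
 bore [282.1 173.1] [641.9 123.1] [62.6 70.5]
 bore [264.2 161.8] [638.5 215. ] [45.  49.6]
 cont [228.6 202.8] 272 ztop 88.6 mean [438.5 107.9  87. ] ext [27.1 39.5]
 cont [268.9 230.1] 460 ztop 109.5 mean [448.  -76.6 108.1] ext [32.8 33.6]
 cont [247.9 220.8] 51 ztop 59.7 mean [439.   15.1  57.7] ext [14.5 20.9]
 cont [291.8 244.9] 731 ztop 129.7 mean [ 455.2 -170.9  128.5] ext [31.3 41.4]
carrier ((430.63092041015625, -33.78309631347656), (63.69287872314453, 380.97503662109375), 2.812873363494873)
```

```bash
python3 - <<'E'
from h import *
for n in("top","side"):
    c=np.load(n+".npy",allow_pickle=True).item(); X,r,o=cloud(c); z=X[...,2]
    print(n)
    m=(abs(z-80)<5)&(X[...,0]>560)&(X[...,0]<720)&(X[...,1]>-130)&(X[...,1]<300)
    m=cv2.morphologyEx(m.astype(np.uint8),cv2.MORPH_OPEN,np.ones((2,2)))
    k,lab,st,ce=cv2.connectedComponentsWithStats(m); i=1+np.argmax(st[1:,4])
    g=np.argwhere(lab==i); rr=r[g[:,0],g[:,1]]; P=o+rr*((80-o[2])/rr[:,2])[:,None]
    print("blocks",cv2.minAreaRect(P[:,:2].astype(np.float32)))
    for nm,zt,y0 in(("small",89,112),("vial",58,18),("med",109,-72),("large",129,-166)):
        m=(X[...,0]>390)&(X[...,0]<510)&(abs(X[...,1]-y0)<30)&(z>zt-25)&(z<zt+12)
        zz=z[m]; pk=np.percentile(zz,90)
        m2=m&(abs(z-pk)<4); g=np.argwhere(m2); rr=r[g[:,0],g[:,1]]; P=o+rr*((zt-o[2])/rr[:,2])[:,None]
        e,rad=cv2.minEnclosingCircle(P[:,:2].astype(np.float32))
        print(nm,"pk",pk.round(1),m2.sum(),"mean",P[:,:2].mean(0).round(1),"circ",np.round(e,1),round(rad,1),"ext",np.ptp(P[:,:2],axis=0).round(1))
E
```

```text
top
blocks ((647.4337768554688, 87.34495544433594), (92.13630676269531, 365.9226989746094), 3.070300817489624)
small pk 91.4 78 mean [437.7 115.2] circ [437.8 114.4] 13.8 ext [25.7 25.8]
vial pk 60.9 31 mean [438.6  19.9] circ [439.   20.4] 8.9 ext [15.9 13.4]
med pk 111.0 123 mean [449.3 -69.6] circ [449.  -69.7] 16.6 ext [30.6 30.5]
large pk 131.3 153 mean [ 458.5 -164.7] circ [ 458.1 -163.7] 20.2 ext [37.8 37.9]
side
blocks ((647.7823486328125, 76.9365234375), (95.68818664550781, 368.7931213378906), 3.140183448791504)
small pk 88.5 45 mean [437.8 107. ] circ [438.4 106. ] 15.7 ext [27.7 31.2]
vial pk 59.1 22 mean [438.7  15.3] circ [438.9  14. ] 11.5 ext [14.7 22.9]
med pk 109.7 76 mean [448.7 -76.7] circ [448.3 -76.7] 17.4 ext [32.2 34.1]
large pk 130.5 105 mean [ 458.1 -170.2] circ [ 456.2 -170.9] 21.5 ext [37.1 42.6]
```

```bash
cat > plan.py <<'E'
import sys; from h import *
from scipy.spatial.transform import Rotation as Rt
# current pose; tool-frame offset to a world target (x,y,z,heading)
def off(*T):
    s=sense(); R=Rt.from_quat(np.roll(s["ee_rot"],-1)); M=R.as_matrix()
    print("t",round(s["time_s"],2),"pos",s["eef_pos"].round(1),"grip",round(s["grip_width"],3),round(s["grip_force"],1),"F",np.round(s["force"],1))
    p=s["eef_pos"]
    for x,y,z,h in T:
        c,sn=np.cos(h),np.sin(h); G=np.array([[-sn,c,0],[c,sn,0],[0,0,-1]]).T
        print("->",(M.T@(np.array([x,y,z])-p)).round(1),Rt.from_matrix(M.T@G).as_rotvec().round(3)); M=G;p=np.array([x,y,z])
a=list(map(float,sys.argv[1:])); off(*[a[i:i+4] for i in range(0,len(a),4)])
E
python3 - <<'E'
import numpy as np
p=np.array([133.7,507.5,249.8]);t=np.array([438,112,170.]);h=1.312
for i in range(10):
    d=(t-p)/(13-i); G=np.array([[-np.sin(h),np.cos(h),0],[np.cos(h),np.sin(h),0],[0,0,-1]])
    print((G@d).round(0)); p=p+d;h-=.125
E
```

```text
[-30. -23.   6.]
[-33. -19.   6.]
[-35. -15.   6.]
[-37. -11.   6.]
[-38.  -6.   6.]
[-38.  -1.   6.]
[-38.   4.   6.]
[-37.   8.   6.]
[-36.  13.   6.]
[-34.  17.   6.]
```

{"op": "move_arm", "data": {"moves": [{"turn": [0,0,0.125],"translation": [-30,-23,6],"hand": 1},{"turn": [0,0,0.124],"translation": [-33,-19,6],"hand": 1},{"turn": [0,0,0.124],"translation": [-35,-15,6],"hand": 1},{"turn": [0,0,0.124],"translation": [-37,-11,6],"hand": 1},{"turn": [0,0,0.124],"translation": [-38,-6,6],"hand": 1},{"turn": [0,0,0.124],"translation": [-38,-1,6],"hand": 1},{"turn": [0,0,0.124],"translation": [-38,4,6],"hand": 1},{"turn": [0,0,0.124],"translation": [-37,8,6],"hand": 1},{"turn": [0,0,0.124],"translation": [-36,13,6],"hand": 1},{"turn": [0,0,0.124],"translation": [-34,17,6],"hand": 1}], "grip_force": 40}}

```text
time_s: 0.93
eef_pos: [368.8, 205.0, 190.0]
ee_rot: [-0.0, 0.683, 0.73, -0.0]
force: [1.1, 1.2, -0.3]
grip_width: 1.002
grip_force: 0.0
```

```bash
python3 plan.py 437.8 112.3 160 0.06
```

```text
t 0.93 pos [368.8 205.  190. ] grip 1.002 0.0 F [ 1.1  1.2 -0.3]
-> [-97.   62.7  30. ] [-0.    -0.     0.006]
```

{"op": "move_arm", "data": {"moves": [{"turn": [0,0,0],"translation": [-32,21,10],"hand": 1},{"turn": [0,0,0],"translation": [-32,21,10],"hand": 1},{"turn": [0,0,0],"translation": [-33,21,10],"hand": 1},{"turn": [0,0,0],"translation": [0,0,0],"hand": 1},{"turn": [0,0,0],"translation": [0,0,0],"hand": 1}]}}

```text
time_s: 1.35
eef_pos: [438.2, 113.2, 159.5]
ee_rot: [-0.001, 0.682, 0.731, -0.001]
force: [-0.4, 0.2, -0.5]
grip_width: 1.004
grip_force: 0.0
```

```bash
python3 - <<'E'
from h import *
for n,(u,v) in dict(top=(232,250),side=(228,190)).items():
    c=capture(n); np.save(n+"1",c,allow_pickle=True)
    im=c["image"][v-70:v+70,u-90:u+90]; cv2.imwrite(f"pics/{n}1.png",cv2.resize(im,None,fx=4,fy=4,interpolation=cv2.INTER_CUBIC))
E
python3 -c "
import cv2,numpy as np
a=cv2.imread('pics/top1.png');b=cv2.imread('pics/side1.png');cv2.imwrite('pics/both1.png',cv2.resize(np.vstack([a,b]),(386,600)))"
python3 plan.py 437.8 112.3 54 0.06
```

```text
t 1.45 pos [437.5 114.9 160.2] grip 1.0 0.0 F [0.4 0.6 0.8]
-> [ -2.7   0.2 106.2] [-0.001 -0.     0.012]
```

View pics/both1.png

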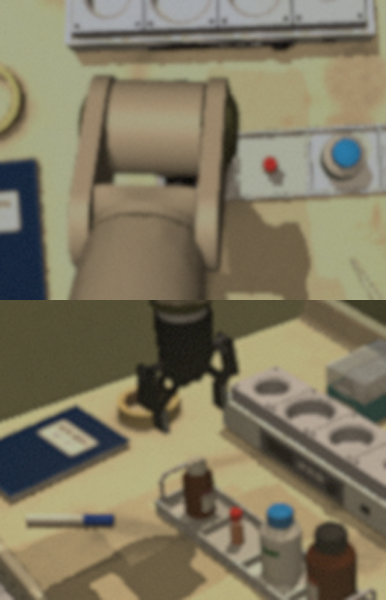

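The side view shows the open fingers straddling the space above the small bottle, one on each side in x. I'll check the camera's y offset against the known TCP.

```bash
python3 - <<'E'
from h import *
c=np.load("side1.npy",allow_pickle=True).item(); X,r,o=cloud(c); z=X[...,2]
m=(z>140)&(z<172)&(abs(X[...,0]-438)<80)&(abs(X[...,1]-112)<50)
k,lab,st,ce=cv2.connectedComponentsWithStats(m.astype(np.uint8))
for i in range(1,k):
    if st[i,4]>8:
        P=X[lab==i]; print(st[i,4],P.min(0).round(1),P.max(0).round(1),P.mean(0).round(1),np.percentile(P[:,1],[10,50,90]).round(1))
for i in range(3): print(sense()["eef_pos"])
E
```

```text
36 [480.2 101.3 151.7] [496.9 131.7 171.7] [485.2 113.3 163.5] [104.1 111.3 125.2]
30 [382.1  94.9 152.7] [399.8 114.5 171.4] [390.7 102.8 164.4] [ 96.5 101.9 109.9]
[437.51796983 114.94083353 160.24056982]
[437.51796983 114.94083353 160.24056982]
[437.51796983 114.94083353 160.24056982]
```

{"op": "move_arm", "data": {"moves": [{"turn": [0,0,0.006],"translation": [-1,0,25],"hand": 1},{"turn": [0,0,0],"translation": [0,0,30],"hand": 1},{"turn": [0,0,0],"translation": [0,0,30],"hand": 1},{"turn": [0,0,0],"translation": [0,0,21],"hand": 1},{"turn": [0,0,0],"translation": [0,0,0],"hand": 0},{"turn": [0,0,0],"translation": [0,0,0],"hand": 0},{"turn": [0,0,0],"translation": [0,0,0],"hand": 0},{"turn": [0,0,0],"translation": [0,0,0],"hand": 0},{"turn": [0,0,0],"translation": [0,0,0],"hand": 0},{"turn": [0,0,0],"translation": [0,0,0],"hand": 0}]}}

```text
time_s: 2.28
eef_pos: [438.9, 113.9, 56.0]
ee_rot: [0.001, 0.683, 0.73, 0.001]
force: [-0.4, 2.2, 8.7]
grip_width: 0.505
grip_force: 40.4
```

{"op": "move_arm", "data": {"moves": [{"turn": [0,0,0],"translation": [0,0,-15],"hand": 0},{"turn": [0,0,0],"translation": [0,0,-30],"hand": 0},{"turn": [0,0,0],"translation": [0,0,-35],"hand": 0},{"turn": [0,0,0],"translation": [0,0,-25],"hand": 0},{"turn": [0,0,0],"translation": [0,0,0],"hand": 0}]}}

```text
time_s: 2.7
eef_pos: [440.3, 113.7, 164.9]
ee_rot: [0.004, 0.683, 0.73, 0.004]
force: [0.3, -0.1, -0.9]
grip_width: 0.506
grip_force: 40.9
```

```bash
python3 plan.py 643.2 226.5 160 0.06
```

```text
t 2.7 pos [440.3 113.7 164.9] grip 0.506 40.9 F [ 0.3 -0.1 -0.9]
-> [ 99.1 209.9   7. ] [0.01  0.001 0.006]
```

{"op": "move_arm", "data": {"moves": [{"turn": [0,0,0],"translation": [6,14,0],"hand": 0},{"turn": [0,0,0],"translation": [13,28,0],"hand": 0},{"turn": [0,0,0],"translation": [16,33,0],"hand": 0},{"turn": [0,0,0],"translation": [16,34,0],"hand": 0},{"turn": [0,0,0],"translation": [16,34,0],"hand": 0},{"turn": [0,0,0],"translation": [14,29,0],"hand": 0},{"turn": [0,0,0],"translation": [11,24,0],"hand": 0},{"turn": [0,0,0],"translation": [7,14,0],"hand": 0},{"turn": [0,0,0],"translation": [0,0,0],"hand": 0},{"turn": [0,0,0],"translation": [0,0,0],"hand": 0}]}}

```text
time_s: 3.53
eef_pos: [640.9, 226.4, 158.8]
ee_rot: [-0.0, 0.683, 0.73, -0.0]
force: [0.4, -0.4, -1.0]
grip_width: 0.504
grip_force: 41.1
```

```bash
python3 plan.py 643.2 226.5 106 0.06; python3 - <<'E'
from h import *
c=capture("side"); cv2.imwrite("pics/s2.png",cv2.resize(c["image"][70:250,170:370],None,fx=3,fy=3,interpolation=cv2.INTER_CUBIC))
E
```

```text
t 3.53 pos [640.9 226.4 158.8] grip 0.504 41.1 F [ 0.4 -0.4 -1. ]
-> [-0.   2.3 52.8] [-0.     0.     0.007]
```

View pics/s2.png

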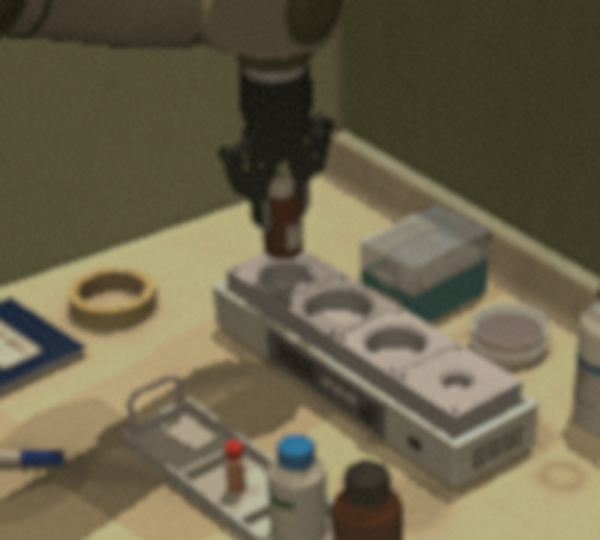

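The small bottle is held upright above the first bore, with its base at crop pixel (283,250). I'll lower it.

{"op": "move_arm", "data": {"moves": [{"turn": [0,0,0],"translation": [0,2,12],"hand": 0},{"turn": [0,0,0],"translation": [0,0,14],"hand": 0},{"turn": [0,0,0],"translation": [0,0,12],"hand": 0},{"turn": [0,0,0],"translation": [0,0,8],"hand": 0},{"turn": [0,0,0],"translation": [0,0,4],"hand": 0},{"turn": [0,0,0],"translation": [0,0,0],"hand": 0},{"turn": [0,0,0],"translation": [0,0,0],"hand": 0}]}}

```text
time_s: 4.17
eef_pos: [643.2, 226.2, 109.6]
ee_rot: [0.0, 0.683, 0.73, 0.0]
force: [0.1, 0.2, 0.7]
grip_width: 0.503
grip_force: 41.1
```

{"op": "move_arm", "data": {"moves": [{"turn": [0,0,0],"translation": [0,0,2],"hand": 0},{"turn": [0,0,0],"translation": [0,0,2],"hand": 0},{"turn": [0,0,0],"translation": [0,0,0],"hand": 0},{"turn": [0,0,0],"translation": [0,0,0],"hand": 0}]}}

```text
time_s: 4.5
eef_pos: [643.4, 226.4, 106.1]
ee_rot: [0.0, 0.683, 0.73, 0.001]
force: [-0.9, -0.1, 3.6]
grip_width: 0.505
grip_force: 41.1
```

{"op": "move_arm", "data": {"moves": [{"turn": [0,0,0],"translation": [0,0,0],"hand": 0.8},{"turn": [0,0,0],"translation": [0,0,0],"hand": 0.8},{"turn": [0,0,0],"translation": [0,0,0],"hand": 0.8},{"turn": [0,0,0],"translation": [0,0,0],"hand": 0.8},{"turn": [0,0,0],"translation": [0,0,-15],"hand": 0.8},{"turn": [0,0,0],"translation": [0,0,-30],"hand": 0.8},{"turn": [0,0,0],"translation": [0,0,-25],"hand": 0.8},{"turn": [0,0,0],"translation": [0,0,0],"hand": 0.8}]}}

```text
time_s: 5.17
eef_pos: [644.8, 226.6, 181.2]
ee_rot: [0.003, 0.683, 0.73, 0.004]
force: [0.7, 0.7, 0.8]
grip_width: 0.802
grip_force: 0.0
```

```bash
python3 plan.py 438.8 18 140 0.06 438.8 18 46 0.06
```

```text
t 5.17 pos [644.8 226.6 181.2] grip 0.802 0.0 F [0.7 0.7 0.8]
-> [-194.6 -219.7   39. ] [ 0.009 -0.001  0.006]
-> [ 0.  0. 94.] [0. 0. 0.]
```

{"op": "move_arm", "data": {"moves": [{"turn": [0,0,0.005],"translation": [-14,-16,0],"hand": 0.8},{"turn": [0,0,0],"translation": [-24,-27,0],"hand": 0.8},{"turn": [0,0,0],"translation": [-26,-28,0],"hand": 0.8},{"turn": [0,0,0],"translation": [-26,-29,0],"hand": 0.8},{"turn": [0,0,0],"translation": [-26,-29,0],"hand": 0.8},{"turn": [0,0,0],"translation": [-26,-29,5],"hand": 0.7},{"turn": [0,0,0],"translation": [-24,-28,10],"hand": 0.6},{"turn": [0,0,0],"translation": [-20,-22,10],"hand": 0.6},{"turn": [0,0,0],"translation": [-9,-11,10],"hand": 0.6},{"turn": [0,0,0],"translation": [0,0,0],"hand": 0.6}]}}

```text
time_s: 6.0
eef_pos: [434.1, 17.1, 138.9]
ee_rot: [-0.001, 0.686, 0.727, -0.001]
force: [-0.1, 0.4, 0.3]
grip_width: 0.604
grip_force: 0.0
```

```bash
python3 plan.py 438.8 18 46 0.06; python3 - <<'E'
from h import *
c=capture("side"); cv2.imwrite("pics/s3.png",cv2.resize(c["image"][90:270,190:390],None,fx=3,fy=3,interpolation=cv2.INTER_CUBIC))
E
```

```text
t 6.0 pos [434.1  17.1 138.9] grip 0.604 0.0 F [-0.1  0.4  0.3]
-> [ 0.6  5.1 92.9] [-0.003 -0.001 -0.001]
```

View pics/s3.png

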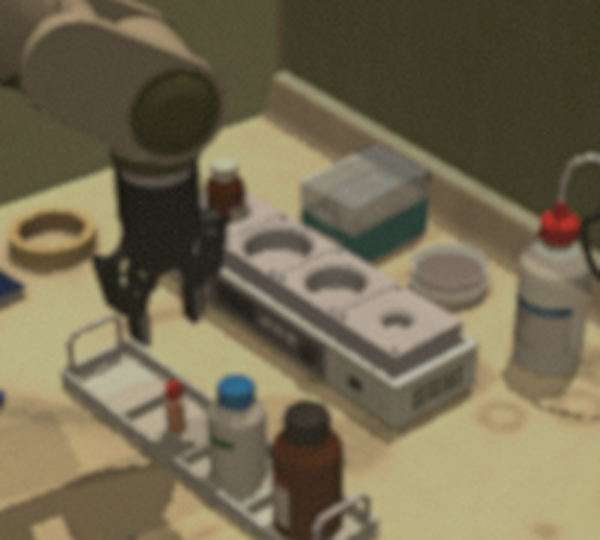

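The small bottle stands in its bore at crop pixel (225,185). The gripper is above the vial, whose red cap is at (175,390), so I'll go down.

{"op": "move_arm", "data": {"moves": [{"turn": [0,0,0],"translation": [0,4,15],"hand": 0.6},{"turn": [0,0,0],"translation": [0,0,28],"hand": 0.6},{"turn": [0,0,0],"translation": [0,0,28],"hand": 0.6},{"turn": [0,0,0],"translation": [0,0,16],"hand": 0.6},{"turn": [0,0,0],"translation": [0,0,6],"hand": 0.6},{"turn": [0,0,0],"translation": [0,0,0],"hand": 0},{"turn": [0,0,0],"translation": [0,0,0],"hand": 0},{"turn": [0,0,0],"translation": [0,0,0],"hand": 0},{"turn": [0,0,0],"translation": [0,0,0],"hand": 0},{"turn": [0,0,0],"translation": [0,0,0],"hand": 0}], "grip_force": 25}}

```text
time_s: 6.88
eef_pos: [441.4, 18.4, 48.4]
ee_rot: [0.001, 0.685, 0.728, 0.001]
force: [2.2, 1.8, 6.5]
grip_width: 0.239
grip_force: 25.9
```

{"op": "move_arm", "data": {"moves": [{"turn": [0,0,0],"translation": [0,0,-12],"hand": 0},{"turn": [0,0,0],"translation": [0,0,-25],"hand": 0},{"turn": [0,0,0],"translation": [0,0,-30],"hand": 0},{"turn": [0,0,0],"translation": [0,0,-25],"hand": 0},{"turn": [0,0,0],"translation": [0,0,-12],"hand": 0},{"turn": [0,0,0],"translation": [0,0,0],"hand": 0}]}}

```text
time_s: 7.38
eef_pos: [441.6, 18.2, 154.1]
ee_rot: [0.003, 0.685, 0.728, 0.001]
force: [0.1, -1.1, -0.5]
grip_width: 0.235
grip_force: 25.5
```

```bash
python3 plan.py 658 -49.7 148 0.06
```

```text
t 7.38 pos [441.6  18.2 154.1] grip 0.235 25.5 F [ 0.1 -1.1 -0.5]
-> [-81.  211.8   7.4] [0.006 0.002 0.001]
```

{"op": "move_arm", "data": {"moves": [{"turn": [0,0,0],"translation": [-5,14,0],"hand": 0},{"turn": [0,0,0],"translation": [-11,28,0],"hand": 0},{"turn": [0,0,0],"translation": [-13,34,0],"hand": 0},{"turn": [0,0,0],"translation": [-13,35,0],"hand": 0},{"turn": [0,0,0],"translation": [-13,34,0],"hand": 0},{"turn": [0,0,0],"translation": [-11,29,0],"hand": 0},{"turn": [0,0,0],"translation": [-9,24,0],"hand": 0},{"turn": [0,0,0],"translation": [-6,14,0],"hand": 0},{"turn": [0,0,0],"translation": [0,0,0],"hand": 0},{"turn": [0,0,0],"translation": [0,0,0],"hand": 0}]}}

```text
time_s: 8.22
eef_pos: [656.6, -49.5, 149.5]
ee_rot: [-0.001, 0.685, 0.728, -0.001]
force: [-0.2, 0.2, -0.1]
grip_width: 0.23
grip_force: 25.5
```

```bash
python3 plan.py 658 -49.5 108 0.06; python3 - <<'E'
from h import *
c=capture("side"); cv2.imwrite("pics/s4.png",cv2.resize(c["image"][110:230,260:390],None,fx=4,fy=4,interpolation=cv2.INTER_CUBIC))
E
```

```text
t 8.22 pos [656.6 -49.5 149.5] grip 0.23 25.5 F [-0.2  0.2 -0.1]
-> [-0.1  1.5 41.5] [-0.002 -0.001  0.001]
```

View pics/s4.png

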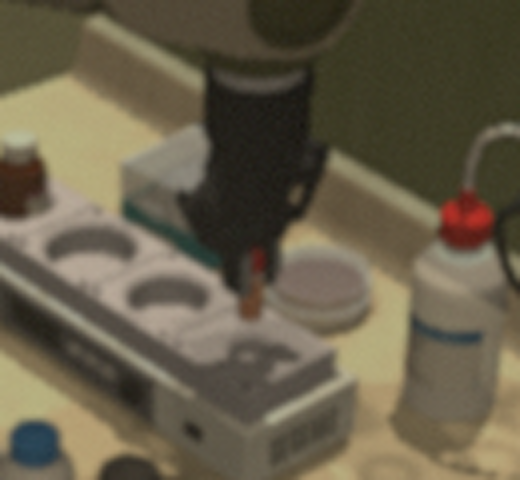

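The vial hangs upright over the small bore: base at (250,315), bore at (257,352). Lowering now.

{"op": "move_arm", "data": {"moves": [{"turn": [0,0,0],"translation": [0,1,10],"hand": 0},{"turn": [0,0,0],"translation": [0,0,12],"hand": 0},{"turn": [0,0,0],"translation": [0,0,10],"hand": 0},{"turn": [0,0,0],"translation": [0,0,5],"hand": 0},{"turn": [0,0,0],"translation": [0,0,2],"hand": 0},{"turn": [0,0,0],"translation": [0,0,1],"hand": 0},{"turn": [0,0,0],"translation": [0,0,0],"hand": 0},{"turn": [0,0,0],"translation": [0,0,0],"hand": 0}]}}

```text
time_s: 8.93
eef_pos: [658.2, -49.4, 111.7]
ee_rot: [0.0, 0.685, 0.728, 0.0]
force: [-0.7, -0.4, -0.3]
grip_width: 0.237
grip_force: 25.5
```

{"op": "move_arm", "data": {"moves": [{"turn": [0,0,0],"translation": [0,0,2],"hand": 0},{"turn": [0,0,0],"translation": [0,0,2],"hand": 0},{"turn": [0,0,0],"translation": [0,0,0],"hand": 0},{"turn": [0,0,0],"translation": [0,0,0],"hand": 0}]}}

```text
time_s: 9.27
eef_pos: [658.4, -49.5, 108.4]
ee_rot: [0.001, 0.685, 0.728, 0.0]
force: [-2.5, 0.4, 6.2]
grip_width: 0.237
grip_force: 26.0
```

{"op": "move_arm", "data": {"moves": [{"turn": [0,0,0],"translation": [0,0,-1],"hand": 0.6},{"turn": [0,0,0],"translation": [0,0,0],"hand": 0.6},{"turn": [0,0,0],"translation": [0,0,0],"hand": 0.6},{"turn": [0,0,0],"translation": [0,0,0],"hand": 0.6},{"turn": [0,0,0],"translation": [0,0,-15],"hand": 0.6},{"turn": [0,0,0],"translation": [0,0,-30],"hand": 0.6},{"turn": [0,0,0],"translation": [0,0,-25],"hand": 1},{"turn": [0,0,0],"translation": [0,0,0],"hand": 1},{"turn": [0,0,0],"translation": [0,0,0],"hand": 1}]}}

```text
time_s: 10.02
eef_pos: [658.4, -49.5, 179.5]
ee_rot: [0.001, 0.685, 0.728, 0.001]
force: [0.4, 0.0, -0.5]
grip_width: 0.989
grip_force: 0.0
```

```bash
python3 plan.py 449.1 -72 174 0.06 449.1 -72 64 0.06
```

```text
t 10.02 pos [658.4 -49.5 179.5] grip 0.989 0.0 F [ 0.4  0.  -0.5]
-> [  -9.7 -210.3    5. ] [0.002 0.001 0.001]
-> [  0.   0. 110.] [0. 0. 0.]
```

{"op": "move_arm", "data": {"moves": [{"turn": [0,0,0],"translation": [-1,-16,0],"hand": 1},{"turn": [0,0,0],"translation": [-1,-30,0],"hand": 1},{"turn": [0,0,0],"translation": [-1,-34,0],"hand": 1},{"turn": [0,0,0],"translation": [-2,-36,0],"hand": 1},{"turn": [0,0,0],"translation": [-2,-34,0],"hand": 1},{"turn": [0,0,0],"translation": [-1,-28,0],"hand": 1},{"turn": [0,0,0],"translation": [-1,-20,0],"hand": 1},{"turn": [0,0,0],"translation": [-1,-11,5],"hand": 1},{"turn": [0,0,0],"translation": [0,0,0],"hand": 1},{"turn": [0,0,0],"translation": [0,0,0],"hand": 1}]}}

```text
time_s: 10.85
eef_pos: [449.8, -72.1, 172.7]
ee_rot: [-0.001, 0.685, 0.728, -0.0]
force: [0.8, -0.5, 0.5]
grip_width: 1.005
grip_force: 0.0
```

```bash
python3 plan.py 449.1 -72 64 0.06; python3 - <<'E'
from h import *
c=capture("side"); cv2.imwrite("pics/s5.png",cv2.resize(c["image"][90:290,190:370],None,fx=3,fy=3,interpolation=cv2.INTER_CUBIC))
E
```

```text
t 10.85 pos [449.8 -72.1 172.7] grip 1.005 0.0 F [ 0.8 -0.5  0.5]
-> [ 1.000e-01 -6.000e-01  1.087e+02] [-0.001 -0.001  0.   ]
```

View pics/s5.png

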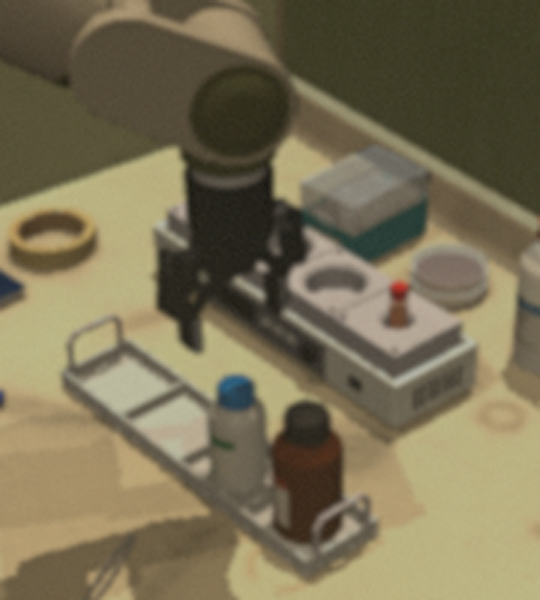

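The vial stands in its bore at crop pixel (399,305). The gripper is over the medium bottle, whose cap is at (237,392).

{"op": "move_arm", "data": {"moves": [{"turn": [0,0,0],"translation": [0,0,20],"hand": 1},{"turn": [0,0,0],"translation": [0,0,32],"hand": 1},{"turn": [0,0,0],"translation": [0,0,32],"hand": 1},{"turn": [0,0,0],"translation": [0,0,18],"hand": 1},{"turn": [0,0,0],"translation": [0,0,6],"hand": 1},{"turn": [0,0,0],"translation": [0,0,0],"hand": 0},{"turn": [0,0,0],"translation": [0,0,0],"hand": 0},{"turn": [0,0,0],"translation": [0,0,0],"hand": 0},{"turn": [0,0,0],"translation": [0,0,0],"hand": 0},{"turn": [0,0,0],"translation": [0,0,0],"hand": 0}], "grip_force": 45}}

```text
time_s: 11.73
eef_pos: [450.9, -72.5, 66.6]
ee_rot: [0.001, 0.685, 0.728, 0.001]
force: [-0.0, 1.1, 7.1]
grip_width: 0.623
grip_force: 47.5
```

{"op": "move_arm", "data": {"moves": [{"turn": [0,0,0],"translation": [0,0,0],"hand": 0},{"turn": [0,0,0],"translation": [0,0,-12],"hand": 0},{"turn": [0,0,0],"translation": [0,0,-25],"hand": 0},{"turn": [0,0,0],"translation": [0,0,-30],"hand": 0},{"turn": [0,0,0],"translation": [0,0,-28],"hand": 0},{"turn": [0,0,0],"translation": [0,0,-10],"hand": 0},{"turn": [0,0,0],"translation": [0,0,0],"hand": 0}]}}

```text
time_s: 12.32
eef_pos: [451.0, -72.5, 173.1]
ee_rot: [0.003, 0.685, 0.728, 0.001]
force: [0.7, -0.2, -1.0]
grip_width: 0.622
grip_force: 47.7
```

```bash
python3 plan.py 653.1 41.8 168 0.06
```

```text
t 12.32 pos [451.  -72.5 173.1] grip 0.622 47.7 F [ 0.7 -0.2 -1. ]
-> [101.8 208.6   5.9] [0.005 0.003 0.001]
```

{"op": "move_arm", "data": {"moves": [{"turn": [0,0,0],"translation": [7,14,0],"hand": 0},{"turn": [0,0,0],"translation": [13,27,0],"hand": 0},{"turn": [0,0,0],"translation": [16,33,0],"hand": 0},{"turn": [0,0,0],"translation": [16,34,0],"hand": 0},{"turn": [0,0,0],"translation": [16,33,0],"hand": 0},{"turn": [0,0,0],"translation": [14,29,0],"hand": 0},{"turn": [0,0,0],"translation": [12,24,0],"hand": 0},{"turn": [0,0,0],"translation": [8,15,0],"hand": 0},{"turn": [0,0,0],"translation": [0,0,0],"hand": 0},{"turn": [0,0,0],"translation": [0,0,0],"hand": 0}]}}

```text
time_s: 13.15
eef_pos: [652.0, 42.8, 168.5]
ee_rot: [-0.001, 0.685, 0.729, -0.001]
force: [-0.6, -0.2, -0.9]
grip_width: 0.625
grip_force: 48.0
```

```bash
python3 plan.py 653.1 41.8 117 0.06; python3 - <<'E'
from h import *
c=capture("side"); cv2.imwrite("pics/s6.png",cv2.resize(c["image"][90:240,230:390],None,fx=3,fy=3,interpolation=cv2.INTER_CUBIC))
E
```

```text
t 13.15 pos [652.   42.8 168.5] grip 0.625 48.0 F [-0.6 -0.2 -0.9]
-> [-1.1  1.2 51.5] [-0.003 -0.     0.002]
```

View pics/s6.png

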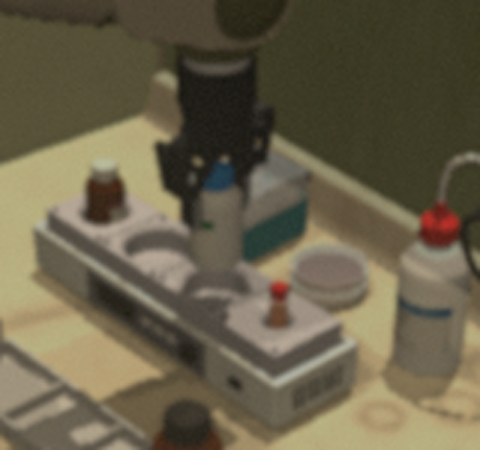

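The medium bottle is upright over the third bore, base at (217,265), bore at about (215,285).

{"op": "move_arm", "data": {"moves": [{"turn": [0,0,0],"translation": [-1,1,12],"hand": 0},{"turn": [0,0,0],"translation": [0,0,14],"hand": 0},{"turn": [0,0,0],"translation": [0,0,12],"hand": 0},{"turn": [0,0,0],"translation": [0,0,6],"hand": 0},{"turn": [0,0,0],"translation": [0,0,3],"hand": 0},{"turn": [0,0,0],"translation": [0,0,2],"hand": 0},{"turn": [0,0,0],"translation": [0,0,1],"hand": 0},{"turn": [0,0,0],"translation": [0,0,0],"hand": 0},{"turn": [0,0,0],"translation": [0,0,0],"hand": 0}]}}

```text
time_s: 13.95
eef_pos: [653.6, 41.5, 120.8]
ee_rot: [0.0, 0.685, 0.728, 0.0]
force: [-1.1, -0.6, -0.8]
grip_width: 0.62
grip_force: 48.0
```

{"op": "move_arm", "data": {"moves": [{"turn": [0,0,0],"translation": [0,0,2],"hand": 0},{"turn": [0,0,0],"translation": [0,0,2],"hand": 0},{"turn": [0,0,0],"translation": [0,0,0.5],"hand": 0},{"turn": [0,0,0],"translation": [0,0,0],"hand": 0},{"turn": [0,0,0],"translation": [0,0,0],"hand": 0}]}}

```text
time_s: 14.37
eef_pos: [653.6, 41.5, 116.6]
ee_rot: [0.0, 0.685, 0.728, 0.0]
force: [-2.3, 0.3, 6.1]
grip_width: 0.621
grip_force: 48.3
```

{"op": "move_arm", "data": {"moves": [{"turn": [0,0,0],"translation": [0,0,-1],"hand": 0.9},{"turn": [0,0,0],"translation": [0,0,0],"hand": 0.9},{"turn": [0,0,0],"translation": [0,0,0],"hand": 0.9},{"turn": [0,0,0],"translation": [0,0,0],"hand": 0.9},{"turn": [0,0,0],"translation": [0,0,-15],"hand": 0.9},{"turn": [0,0,0],"translation": [0,0,-30],"hand": 1},{"turn": [0,0,0],"translation": [0,0,-30],"hand": 1},{"turn": [0,0,0],"translation": [0,0,0],"hand": 1},{"turn": [0,0,0],"translation": [0,0,0],"hand": 1}]}}

```text
time_s: 15.12
eef_pos: [654.0, 41.4, 193.4]
ee_rot: [0.001, 0.685, 0.728, 0.001]
force: [0.4, 0.4, -0.1]
grip_width: 1.002
grip_force: 0.0
```

```bash
python3 plan.py 458.3 -166.5 190 0.06 458.3 -166.5 81 0.06
```

```text
t 15.12 pos [654.   41.4 193.4] grip 1.002 0.0 F [ 0.4  0.4 -0.1]
-> [-195.6 -208.     2.8] [0.003 0.001 0.001]
-> [  0.   0. 109.] [0. 0. 0.]
```

{"op": "move_arm", "data": {"moves": [{"turn": [0,0,0],"translation": [-14,-15,0],"hand": 1},{"turn": [0,0,0],"translation": [-25,-26,0],"hand": 1},{"turn": [0,0,0],"translation": [-27,-29,0],"hand": 1},{"turn": [0,0,0],"translation": [-28,-29,0],"hand": 1},{"turn": [0,0,0],"translation": [-28,-30,0],"hand": 1},{"turn": [0,0,0],"translation": [-27,-29,0],"hand": 1},{"turn": [0,0,0],"translation": [-23,-25,0],"hand": 1},{"turn": [0,0,0],"translation": [-15,-16,0],"hand": 1},{"turn": [0,0,0],"translation": [-8,-8,0],"hand": 1},{"turn": [0,0,0],"translation": [0,0,0],"hand": 1}]}}

```text
time_s: 15.95
eef_pos: [457.6, -166.8, 191.1]
ee_rot: [-0.001, 0.686, 0.728, -0.0]
force: [-0.4, 0.5, -0.1]
grip_width: 1.0
grip_force: 0.0
```

```bash
python3 plan.py 458.3 -166.5 81 0.06; python3 - <<'E'
from h import *
c=capture("side"); cv2.imwrite("pics/s7.png",cv2.resize(c["image"][90:290,190:370],None,fx=3,fy=3,interpolation=cv2.INTER_CUBIC))
E
```

```text
t 15.95 pos [ 457.6 -166.8  191.1] grip 1.0 0.0 F [-0.4  0.5 -0.1]
-> [  0.2   0.8 110.1] [-0.001 -0.001 -0.001]
```

View pics/s7.png

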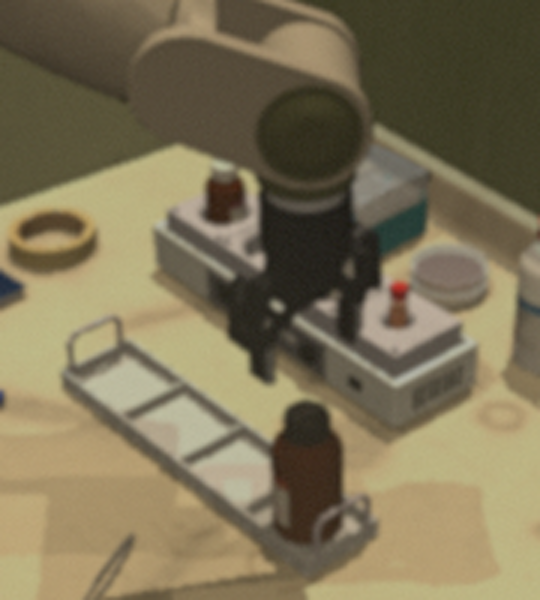

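The gripper is centred over the large bottle, whose cap is at (307,422).

{"op": "move_arm", "data": {"moves": [{"turn": [0,0,0],"translation": [0,0,18],"hand": 1},{"turn": [0,0,0],"translation": [0,0,30],"hand": 1},{"turn": [0,0,0],"translation": [0,0,32],"hand": 1},{"turn": [0,0,0],"translation": [0,0,20],"hand": 1},{"turn": [0,0,0],"translation": [0,0,9],"hand": 1},{"turn": [0,0,0],"translation": [0,0,0],"hand": 1},{"turn": [0,0,0],"translation": [0,0,0],"hand": 1}]}}

```text
time_s: 16.58
eef_pos: [459.5, -165.4, 83.2]
ee_rot: [0.0, 0.685, 0.729, 0.0]
force: [0.1, -0.3, 0.7]
grip_width: 1.002
grip_force: 0.0
```

{"op": "move_arm", "data": {"moves": [{"turn": [0,0,0],"translation": [0,0,0],"hand": 0},{"turn": [0,0,0],"translation": [0,0,0],"hand": 0},{"turn": [0,0,0],"translation": [0,0,0],"hand": 0},{"turn": [0,0,0],"translation": [0,0,0],"hand": 0},{"turn": [0,0,0],"translation": [0,0,0],"hand": 0},{"turn": [0,0,0],"translation": [0,0,0],"hand": 0}], "grip_force": 60}}

```text
time_s: 17.08
eef_pos: [459.2, -166.1, 84.3]
ee_rot: [0.001, 0.685, 0.728, 0.0]
force: [-2.6, 1.2, 6.9]
grip_width: 0.738
grip_force: 64.1
```

{"op": "move_arm", "data": {"moves": [{"turn": [0,0,0],"translation": [0,0,-10],"hand": 0},{"turn": [0,0,0],"translation": [0,0,-22],"hand": 0},{"turn": [0,0,0],"translation": [0,0,-28],"hand": 0},{"turn": [0,0,0],"translation": [0,0,-28],"hand": 0},{"turn": [0,0,0],"translation": [0,0,-16],"hand": 0},{"turn": [0,0,0],"translation": [0,0,-6],"hand": 0},{"turn": [0,0,0],"translation": [0,0,0],"hand": 0}]}}

```text
time_s: 17.67
eef_pos: [459.0, -165.9, 194.3]
ee_rot: [0.001, 0.685, 0.728, 0.0]
force: [-0.6, -0.3, -4.1]
grip_width: 0.737
grip_force: 66.8
```

```bash
python3 plan.py 648.1 133.6 190 0.06
```

```text
t 17.67 pos [ 459.  -165.9  194.3] grip 0.737 66.8 F [-0.6 -0.3 -4.1]
-> [287.4 207.    4.3] [0.002 0.002 0.001]
```

{"op": "move_arm", "data": {"moves": [{"turn": [0,0,0],"translation": [14,0,0],"hand": 0},{"turn": [0,0,0],"translation": [28,0,0],"hand": 0},{"turn": [0,0,0],"translation": [36,0,0],"hand": 0},{"turn": [0,0,0],"translation": [38,0,0],"hand": 0},{"turn": [0,0,0],"translation": [38,0,0],"hand": 0},{"turn": [0,0,0],"translation": [38,0,0],"hand": 0},{"turn": [0,0,0],"translation": [36,0,0],"hand": 0},{"turn": [0,0,0],"translation": [30,0,0],"hand": 0},{"turn": [0,0,0],"translation": [20,5,0],"hand": 0},{"turn": [0,0,0],"translation": [10,10,0],"hand": 0}]}}

```text
time_s: 18.5
eef_pos: [454.0, 125.7, 191.4]
ee_rot: [-0.002, 0.684, 0.729, -0.001]
force: [-0.1, -0.8, -3.1]
grip_width: 0.737
grip_force: 66.8
```

{"op": "move_arm", "data": {"moves": [{"turn": [0,0,0],"translation": [0,18,0],"hand": 0},{"turn": [0,0,0],"translation": [0,26,0],"hand": 0},{"turn": [0,0,0],"translation": [0,32,0],"hand": 0},{"turn": [0,0,0],"translation": [0,34,0],"hand": 0},{"turn": [0,0,0],"translation": [0,32,0],"hand": 0},{"turn": [0,0,0],"translation": [0,24,0],"hand": 0},{"turn": [0,0,0],"translation": [0,16,0],"hand": 0},{"turn": [0,0,0],"translation": [0,8,0],"hand": 0},{"turn": [0,0,0],"translation": [0,0,0],"hand": 0},{"turn": [0,0,0],"translation": [0,0,0],"hand": 0}]}}

```text
time_s: 19.33
eef_pos: [644.8, 134.7, 190.9]
ee_rot: [-0.001, 0.685, 0.728, -0.001]
force: [0.1, 0.4, -4.0]
grip_width: 0.734
grip_force: 67.2
```

```bash
python3 plan.py 648.1 134 134.5 0.06; python3 - <<'E'
from h import *
c=capture("side"); cv2.imwrite("pics/s8.png",cv2.resize(c["image"][70:240,220:390],None,fx=3,fy=3,interpolation=cv2.INTER_CUBIC))
E
```

```text
t 19.33 pos [644.8 134.7 190.9] grip 0.734 67.2 F [ 0.1  0.4 -4. ]
-> [-1.   3.4 56.4] [-0.003 -0.     0.001]
```

View pics/s8.png

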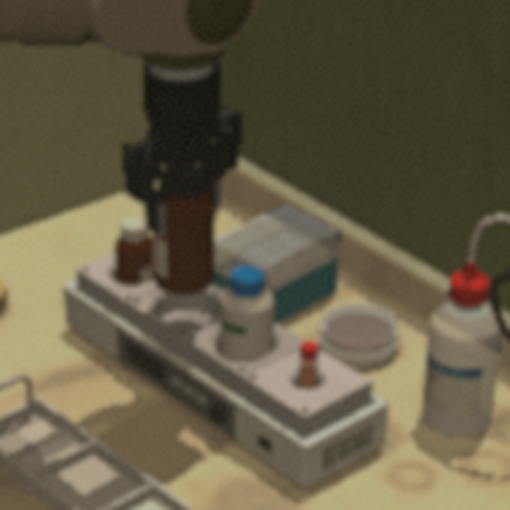

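The large bottle is upright over the remaining bore: base at (187,285), bore at about (187,310). The medium bottle is seated.

{"op": "move_arm", "data": {"moves": [{"turn": [0,0,0],"translation": [-1,2.5,12],"hand": 0},{"turn": [0,0,0],"translation": [0,0,14],"hand": 0},{"turn": [0,0,0],"translation": [0,0,12],"hand": 0},{"turn": [0,0,0],"translation": [0,0,8],"hand": 0},{"turn": [0,0,0],"translation": [0,0,4],"hand": 0},{"turn": [0,0,0],"translation": [0,0,2],"hand": 0},{"turn": [0,0,0],"translation": [0,0,1],"hand": 0},{"turn": [0,0,0],"translation": [0,0,0],"hand": 0},{"turn": [0,0,0],"translation": [0,0,0],"hand": 0}]}}

```text
time_s: 20.13
eef_pos: [648.6, 133.3, 140.4]
ee_rot: [0.0, 0.685, 0.728, 0.0]
force: [0.2, -0.8, -4.3]
grip_width: 0.732
grip_force: 67.2
```

{"op": "move_arm", "data": {"moves": [{"turn": [0,0,0],"translation": [0,0,2],"hand": 0},{"turn": [0,0,0],"translation": [0,0,2],"hand": 0},{"turn": [0,0,0],"translation": [0,0,2],"hand": 0},{"turn": [0,0,0],"translation": [0,0,0],"hand": 0},{"turn": [0,0,0],"translation": [0,0,0],"hand": 0},{"turn": [0,0,0],"translation": [0,0,0],"hand": 0}]}}

```text
time_s: 20.63
eef_pos: [648.4, 133.4, 134.4]
ee_rot: [0.0, 0.685, 0.728, 0.0]
force: [-2.7, 0.3, 3.0]
grip_width: 0.736
grip_force: 67.3
```

{"op": "move_arm", "data": {"moves": [{"turn": [0,0,0],"translation": [0,0,-1],"hand": 1},{"turn": [0,0,0],"translation": [0,0,0],"hand": 1},{"turn": [0,0,0],"translation": [0,0,0],"hand": 1},{"turn": [0,0,0],"translation": [0,0,0],"hand": 1},{"turn": [0,0,0],"translation": [0,0,-12],"hand": 1},{"turn": [0,0,0],"translation": [0,0,-25],"hand": 1},{"turn": [0,0,0],"translation": [0,0,-30],"hand": 1},{"turn": [0,0,0],"translation": [0,0,-25],"hand": 1},{"turn": [0,0,0],"translation": [0,0,-10],"hand": 1},{"turn": [0,0,0],"translation": [0,0,0],"hand": 1}]}}

```text
time_s: 21.47
eef_pos: [649.1, 133.4, 240.1]
ee_rot: [0.002, 0.685, 0.728, 0.002]
force: [0.6, 0.1, -0.4]
grip_width: 1.001
grip_force: 0.0
```

{"op": "move_arm", "data": {"moves": [{"turn": [0,0,0],"translation": [0,-15,0],"hand": 1},{"turn": [0,0,0],"translation": [0,-35,0],"hand": 1},{"turn": [0,0,0],"translation": [0,-38,0],"hand": 1},{"turn": [0,0,0],"translation": [0,-38,0],"hand": 1},{"turn": [0,0,0],"translation": [0,-38,0],"hand": 1},{"turn": [0,0,0],"translation": [0,-38,0],"hand": 1},{"turn": [0,0,0],"translation": [0,-28,0],"hand": 1},{"turn": [0,0,0],"translation": [0,-12,0],"hand": 1},{"turn": [0,0,0],"translation": [0,0,0],"hand": 1},{"turn": [0,0,0],"translation": [0,0,0],"hand": 1}]}}

```text
time_s: 22.3
eef_pos: [406.6, 118.6, 236.2]
ee_rot: [-0.0, 0.685, 0.728, -0.0]
force: [0.6, -0.4, 1.2]
grip_width: 1.0
grip_force: 0.0
```

```bash
python3 - <<'E'
from h import *
c=capture("top"); a=c["image"][140:215,160:330]; np.save("topE",c,allow_pickle=True)
s=capture("side"); b=s["image"][130:230,230:370]
a=cv2.resize(a,(680,300),interpolation=cv2.INTER_CUBIC); b=cv2.resize(b,(420,300),interpolation=cv2.INTER_CUBIC)
cv2.imwrite("pics/e.png",np.vstack([a,np.pad(b,((0,0),(0,260),(0,0)))]))
X,r,o=cloud(c); z=X[...,2]
for nm,zt,x0,y0 in(("small",139,643.2,228),("vial",118,658,-47.6),("med",159,653.1,44.3),("large",179,648.1,136.1)):
    m=(np.hypot(X[...,0]-x0,X[...,1]-y0)<32)&(abs(z-zt)<10)
    if m.sum()<5: print(nm,"hidden");continue
    pk=np.percentile(z[m],70); g=np.argwhere(m&(abs(z-pk)<4)); rr=r[g[:,0],g[:,1]]; P=o+rr*((zt-o[2])/rr[:,2])[:,None]
    print(nm,len(g),"top z",pk.round(1),"want",zt,"off",(P[:,:2].mean(0)-[x0,y0]).round(1))
print(sense()["force"].round(1),sense()["eef_pos"].round())
E
```

```text
small 86 top z 140.0 want 139 off [ 1.  -2.6]
vial 36 top z 119.5 want 118 off [0.9 0.6]
med 130 top z 160.0 want 159 off [ 1.  -0.4]
large 189 top z 180.0 want 179 off [-0.3 -0.2]
[-0.1 -0.2  0. ] [407. 119. 236.]
```

View pics/e.png

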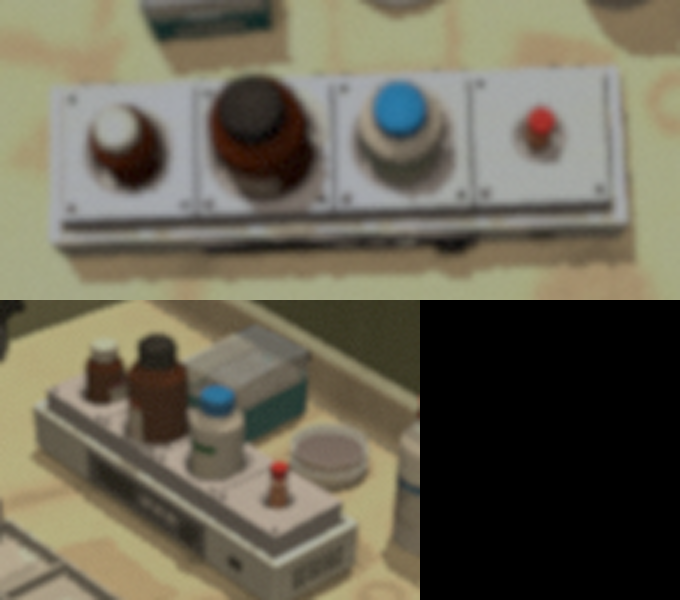

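All four containers stand upright in their own bores. Their tops are within 1.5 mm of the seated height and their centres within 3 mm of the bores, and the robot is clear.

```bash
python3 -c "
from rig import finish_job; print(finish_job())"
```

```text
the job is handed in; nothing more can be done
None
```

I moved all four containers into their matching heater bores and handed the job in: the last pictures show each one upright and seated at full depth, but `finish_job` returned no verdict.

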